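Point out the loose clip on the food box, then press it shut

ROBOT

A 6-joint arm with a two-finger parallel gripper is mounted at the origin on the work surface. World frame = base frame: x ahead of the robot, y to its left, z up, the work surface at z = 0. Lengths are in m, angles in rad, forces in N, time in s.
With the tool pointing down it reaches from about 0.35 to 0.975 m from the base axis. Payload 4.9 kg.
Tool frame: the origin (TCP) lies between the finger pads, 19 mm behind the fingertips; this is the grasp point; z points along the fingers, y is the line along which they close (so a half turn about z gives the same grasp; the last joint's range is limited). The gripper opens to 85 mm and grips with 20 to 120 N. Pads are 22 mm wide; open, the fingers measure 114 mm over their backs; the gripper's body (76 mm by 85 mm) begins 54 mm behind the grasp point. The pads swing forward as they close: fully open they stand 13 mm farther back than shut.
Start: joints at [0.99, 0.053, 1.613, -0, 1.476, -0.119], TCP at [0.278, 0.56, 0.25] pointing down, gripper open.
Joint ranges: [-3.01, 3.01], [-1.01, 2.22], [0.06, 2.58], [-1.02, 4.17], [0.09, 2.62], [-3.14, 3.14]. Speed limits (rad/s): [2.57, 2.57, 3.14, 3.14, 3.14, 3.14].

INTERFACE

Orientations are given as a rotation vector (axis times angle).
In Python, from station import get_obs, get_image, calibration, finish_job gives the robot as it stands. The module is installed in compiled form; this text tells all that it offers.
- The arm moves only by the tool arm_command, never from a script. Its argument "plan" is a list that holds one entry, the list of rows, each a list of 6 numbers: the shift along the tool's x, y, z in cm, then the turn, a rotation vector about the tool's x, y, z in rad. A call has 1 to 12 rows; each row is the pose to reach, as a shift and turn from the pose commanded when the call began, along the tool's axes at that moment; what a row does not reach only later rows make up. A row lasts 1/12 s, in which the tool goes at most 41.7 mm and 7.16 degrees, less where a joint would pass 70% of its speed; a pose out of reach is approached as far as the arm can. A call with a gripper value outside its range is refused whole. "gripper" is the closure, from -1 (fully open) to 1 (shut), set as the call begins (left out, the last holds). The fingers move at their own pace and stop on an object; "force" is the grip in N (left out, the last holds). Time passes only in rows, so rows that repeat a pose let the fingers close. It gives the time, the measured TCP pose, the force, the opening and the grip force at its end, in the units of the state.
- get_obs(): the state, without advancing time (a new reading comes with each control period).
- get_image(name): name is "scene" or "top" or "wrist"; returns (picture, depth): 384x512x3 uint8, blue, green, red; 384x512 float32, m along the optical axis (not along the pixel's ray), 0 where there is no reading.
- calibration(name): a dict with "fx", "fy", "cx", "cy" (pixels), "pose" (4x4, takes a point from camera to world coordinates). Camera axes: x right, y up, looking along -z (the intrinsics and any distortion apply to the point x, -y, -z); pixel columns grow to the right and rows downward; lengths in m; the calibration is good to about 2 mm. A picture is of the moment at which its call begins: read the wrist's pose just before it. calibration takes no time and is no camera call; for the wrist camera it gives the pose at the moment of the call.
- finish_job(): hands the job in; it is judged then, once.
The state is a dict: "t": time; "q": joint angles; "dq": joint speeds; "effort": joint torques, N m; "tool_pos": TCP position; "tool_rot": TCP orientation; "contact_force": force on the tool from outside, world axes, zero at the start; "wrist_torque": the same for the moment, N m; "opening": finger opening in m; "grip_force": force on a finger pad.
Only numpy, scipy, OpenCV 4.12 (cv2) and the standard library are available. Lean on these libraries where they do the work, as an engineer would, in place of code of your own. Each camera call takes 0.05 s, during which the arm holds its last target. There are 200 camera calls.

TASK

One of the four clips on the round food box has been left standing open: first point it out, holding closed fingertips a finger's breadth or two straight above its raised free edge for two seconds without touching anything. Then press that clip down until it lies flat on the lid like the other three, and move clear. Push only: do not pick up, lift or shift the box, do not lift the clip further, and leave the other clips and everything else on the slab untouched.

Things in the scene. Friction and masses are not known exactly. Their poses are not given: they have to be found in the camera images.
- food_box: Round white plastic food box with its lid on, full of food (about 0.8 kg), standing loose on the slab: 172 mm diameter below, lid 184 mm diameter, flat lid top 70 mm above the slab. Origin: centre of the underside, z up; x points to the hinge of the open clip.
- open_clip (a joint): Angle in rad of the clip that stands open. 0: flat on the lid and shut; grows as it rises; it starts at 0.55 to 0.85. Stiff hinge: it stays at whatever angle it is left; pushing its free edge down takes about 1 to 2 N. A grey plastic flap 42 mm wide, 42 mm long, 5 mm thick, hinged at the lid's rim and folding inwards over the lid.
- open_clip_edge (a point): Middle of the free edge of the open clip, on its top face; 42 mm from the hinge and moving with the clip.
- open_clip_hinge (a point): Middle of the hinged edge of the open clip, on its top face, at the lid's rim, about 76 mm above the slab and 94 mm from the box's axis. When shut, the clip's top is level at that height. The shut clip lies from here 42 mm straight towards the box's axis.
- shut_clip_1: A clip like the open one, but shut, a quarter turn counter-clockwise (seen from above) from it round the lid. Origin: middle of its hinge line, 94 mm from the box's axis, 73.5 mm above the slab; its x points outwards, z up.
- shut_clip_2: A clip like the open one, but shut, half a turn counter-clockwise (seen from above) from it round the lid. Origin: middle of its hinge line, 94 mm from the box's axis, 73.5 mm above the slab; its x points outwards, z up.
- shut_clip_3: A clip like the open one, but shut, three quarters of a turn counter-clockwise (seen from above) from it round the lid. Origin: middle of its hinge line, 94 mm from the box's axis, 73.5 mm above the slab; its x points outwards, z up.
- tumbler_1: One of three loose, empty glass tumblers standing close round the food box, 64 mm diameter at the rim, 100 mm tall. Origin: centre of the underside.
- tumbler_2: One of three loose, empty glass tumblers standing close round the food box, 64 mm diameter at the rim, 100 mm tall. Origin: centre of the underside.
- tumbler_3: One of three loose, empty glass tumblers standing close round the food box, 64 mm diameter at the rim, 100 mm tall. Origin: centre of the underside.
- colander: Red plastic colander, loose, 210 mm rim diameter, 85 mm tall, on the left. Origin: centre of the underside.
- cooker_lid: Aluminium pressure cooker lid, loose, 220 mm diameter, 60 mm tall at its weight, black handle reaching 190 mm from its centre towards its -x; on the right. Origin: centre of the underside.
- mug: White mug, loose, 80 mm diameter, 85 mm tall, on the right; its handle points away from the robot. Origin: centre of the underside.
- spoon: Wooden spoon, loose, 240 mm long along its x, lying at the right near the robot. Origin: underside, near the middle.
Things that resemble listed ones, but are neither listed nor needed, are in the scene too. What is meant by the food_box is not turquoise or yellow, and is the larger of those in its own colour.

How it is judged:
On the way, in this order (a step that is already met when the one before it is completed fails the run):
1. the tool point is held still just above the free edge of the open clip, touching nothing, the clip still open (horizontal distance between the grasp point and open_clip_edge below 0.03 m and distance between the grasp point and open_clip_edge below 0.07 m and value of joint open_clip above 0.45 rad and contact force between each of the fingers, the arm and anything else below 0.1 N), for 1.5 s.
2. the open clip is pressed flat (value of joint open_clip below 0.08 rad), for 0.2 s.
At the end, for the whole second after the job is handed in: The clip lies within 0.08 rad of flat, as do the other three; the box is level (0.05 rad), at rest, within 30 mm of its start, every bystander within 20 mm. Before pressing, the TCP stayed within 30 mm sideways and 70 mm in all of the raised edge for 1.5 s, touching nothing (value of joint open_clip below 0.08 rad and distance of food_box from where it was at the start of the episode below 0.03 m and angle between food_box's own z axis and vertical below 0.05 rad and linear speed of food_box below 0.01 m/s and angle between each of shut_clip_1, shut_clip_2, shut_clip_3's own z axis and vertical below 0.08 rad and distance of each of tumbler_1, tumbler_2, tumbler_3, colander, cooker_lid, mug, spoon from where it was at the start of the episode below 0.02 m).
It fails at once if the food box is lifted or tipped (height (world z) of food_box above 0.01 m or angle between food_box's own z axis and vertical above 0.15 rad).
It fails at once if the food box is shoved more than 30 mm (distance of food_box from where it was at the start of the episode above 0.03 m).
It fails at once if the open clip is lifted further open (value of joint open_clip above 1 rad).
It fails at once if one of the shut clips is touched or opened (contact force between any of the arm, the fingers and shut_clip_1 above 0.5 N or contact force between any of the arm, the fingers and shut_clip_2 above 0.5 N or contact force between any of the arm, the fingers and shut_clip_3 above 0.5 N or angle between any of shut_clip_1, shut_clip_2, shut_clip_3's own z axis and vertical above 0.15 rad).
It fails at once if a bystander is touched or moved (distance of any of tumbler_1, tumbler_2, tumbler_3, colander, cooker_lid, mug, spoon from where it was at the start of the episode above 0.02 m or contact force between any of the arm, the fingers and tumbler_1 above 0.5 N or contact force between any of the arm, the fingers and tumbler_2 above 0.5 N or contact force between any of the arm, the fingers and tumbler_3 above 0.5 N or contact force between any of the arm, the fingers and colander above 0.5 N or contact force between any of the arm, the fingers and cooker_lid above 0.5 N or contact force between any of the arm, the fingers and mug above 0.5 N or contact force between any of the arm, the fingers and spoon above 0.5 N).
It also fails if it takes over 40 s, if anything falls off the work surface, if the arm or the gripper's body presses on something with over 40 N, if the wrist force passes 120 N, or if a joint passes its speed limit or range.

## Working session

There is one attempt and no reset: what is moved stays moved. The work goes in short steps, Python scripts to look and compute and a tool call to move; the robot and the scene stay as the last step left them, time stands still between calls to the robot, and variables do not carry over. Pictures are saved under pics/ and viewed, at most 10 in all, crops included, and the job is handed in when it is done.

Besides the shell and the picture viewer there is one more tool, called after "Call:" as name(argument=value, ...) on one line, values as JSON. arm_command: Moves the arm, as the interface text tells. Its arguments: {"type":"object","properties":{"plan":{"type":"array"},"gripper":{"type":"number"},"force":{"type":"number"}},"required":["plan"]}

```bash
mkdir -p pics; cat > h.py <<'E'
import numpy as np, cv2
from station import *
from scipy.spatial.transform import Rotation as R
def cloud(name):
    c=calibration(name); im,d=get_image(name)
    v,u=np.mgrid[:384,:512]
    P=np.stack([(u-c['cx'])/c['fx']*d,-(v-c['cy'])/c['fy']*d,-d],-1)
    T=np.array(c['pose']); W=P@T[:3,:3].T+T[:3,3]; W[d<=0]=np.nan
    return im,d,W
E
python3 - <<'E'
from h import *
print(get_obs())
for n in ('top','scene'):
    im,d,W=cloud(n); np.savez(n+'.npz',im=im,d=d,W=W); cv2.imwrite(f'pics/{n}0.png',im)
    c=calibration(n); print(n,{k:v for k,v in c.items()})
E
```

```text
{'t': 0.0, 'q': array([ 9.90001931e-01,  5.33599458e-02,  1.61430348e+00,  7.28815637e-06,
        1.47602524e+00, -1.19004423e-01]), 'dq': array([ 0.000556  ,  0.0001315 , -0.00050673, -0.00023351, -0.00214713,
       -0.00070435]), 'effort': array([ 7.98690598e-04, -3.93691099e+01, -3.70173061e+01, -5.14209637e-05,
        6.86397718e-03,  2.39679474e-05]), 'tool_pos': array([0.27814116, 0.55903406, 0.24875542]), 'tool_rot': array([-0.71878459, -3.05751315,  0.0030883 ]), 'contact_force': array([-0.31106327,  0.17035649, -0.56192375]), 'wrist_torque': array([-0.00102386,  0.01914373,  0.00502078]), 'grip_force': 0.0, 'opening': 0.08543496349671498}
top {'fx': 458.94128360308036, 'fy': 458.94128360308036, 'cx': 257.41543493425576, 'cy': 189.01272322178698, 'pose': array([[-0.02410312,  0.99220638, -0.12225191,  0.32624743],
       [-0.99968639, -0.02475272, -0.00379747, -0.03120569],
       [-0.00679394,  0.12212204,  0.99249184,  1.46585025],
       [ 0.        ,  0.        ,  0.        ,  1.        ]])}
scene {'fx': 347.9161019672593, 'fy': 347.9161019672593, 'cx': 259.04806466141963, 'cy': 187.97121572771877, 'pose': array([[ 0.80960054, -0.34982453,  0.47134887,  1.05274448],
       [ 0.58682177,  0.46365214, -0.66382747, -0.8357591 ],
       [ 0.01368122,  0.81403286,  0.58065767,  0.79400542],
       [ 0.        ,  0.        ,  0.        ,  1.        ]])}
```

View pics/top0.png

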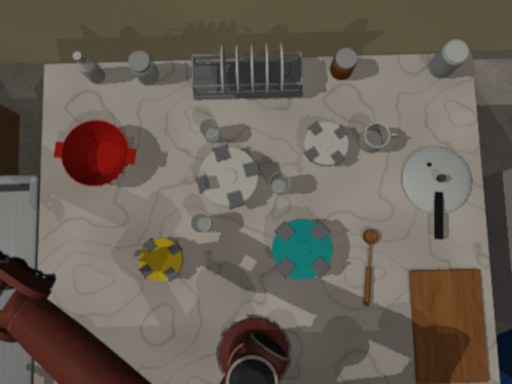

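View pics/scene0.png

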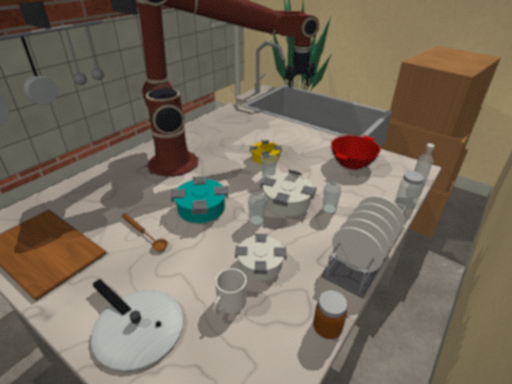

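The target is the larger white box, at top pixel (228,177) and scene pixel (288,190). The tumblers stand at about (210,130), (280,183) and (202,223) in the top view. Next I measure the heights on its lid.

```bash
python3 - <<'E'
from h import *
z=np.load('top.npz');im,W=z['im'],z['W']
sl=np.s_[110:245,175:310]
w=W[sl];i=im[sl].astype(int)
z_=w[...,2]
lid=(abs(z_-0.071)<0.012)&(i.min(-1)>0)
u8=lid.astype(np.uint8)
n,l,s,c=cv2.connectedComponentsWithStats(u8)
k=1+np.argmax(s[1:,4]);p=w[l==k]
(cx,cy),(a,b),_=cv2.fitEllipse(cv2.convexHull(p[:,:2].astype(np.float32)))
print('lid',cx,cy,a,b,np.median(p[:,2]))
C=np.array([cx,cy]);r=np.hypot(*(w[...,:2]-C).transpose(2,0,1))
g=(i.max(-1)<140)
m=(r<.105)&(z_>.06)
hi=m&(z_>.084)
print('raised n',hi.sum(),w[hi].mean(0),w[hi].min(0),w[hi].max(0))
for q in w[hi][np.argsort(-w[hi][:,2])][:40]: print(np.round(q,4),end=' ')
# other tall things
t=(z_>.03)&(r>.1)
n,l,s,c=cv2.connectedComponentsWithStats(t.astype(np.uint8))
print()
for k in range(1,n):
    if s[k,4]>15: q=w[l==k];print(s[k],q.mean(0).round(3),q.min(0).round(3),q.max(0).round(3))
crop=cv2.resize(im[sl],None,fx=4,fy=4,interpolation=cv2.INTER_CUBIC)
zz=np.clip((z_-.05)/.06*255,0,255);zz=cv2.resize(np.nan_to_num(zz).astype(np.uint8),None,fx=1.9,fy=1.9)
cv2.imwrite('pics/crop.png',crop)
E
```

```text
lid 0.5403994917869568 0.06487882882356644 0.19178056716918945 0.1952490508556366 0.0707094637753568
raised n 109 [0.51932148 0.13140237 0.09381214] [0.45181073 0.00431879 0.08412282] [0.55845679 0.15410215 0.10625267]
[0.5185 0.1213 0.1063] [0.5279 0.1273 0.1056] [0.5371 0.1273 0.1049] [0.5067 0.1187 0.104 ] [0.5161 0.1277 0.1035] [0.5221 0.1246 0.1033] [0.5191 0.1247 0.1032] [0.5404 0.1275 0.1029] [0.516  0.1217 0.1029] [0.51   0.1219 0.1025] [0.5071 0.122  0.1017] [0.5346 0.1307 0.1015] [0.5378 0.1337 0.1013] [0.5378 0.1308 0.1007] [0.5317 0.1279 0.1005] [0.5073 0.1251 0.1004] [0.5042 0.1192 0.1002] [0.5287 0.125  0.0998] [0.5351 0.137  0.0995] [0.5135 0.1252 0.0994] [0.5258 0.1311 0.0993] [0.5289 0.1311 0.0992] [0.5228 0.1311 0.0991] [0.5166 0.1252 0.099 ] [0.532  0.1311 0.0989] [0.5014 0.1224 0.0988] [0.5411 0.131  0.0987] [0.5258 0.1251 0.0987] [0.535  0.1281 0.0983] [0.5045 0.1224 0.0983] [0.5352 0.1341 0.0981] [0.5199 0.1313 0.098 ] [0.5105 0.1194 0.0979] [0.5228 0.1223 0.0978] [0.532  0.1252 0.0977] [0.5292 0.1343 0.0976] [0.5137 0.1224 0.0975] [0.5414 0.1342 0.0974] [0.5137 0.1194 0.0973] [0.514  0.1314 0.0973] 
[ 24   8  21  24 272] [0.691 0.119 0.074] [0.655 0.086 0.03 ] [0.719 0.149 0.107]
[129  17   6  34 147] [ 0.637 -0.185  0.053] [ 0.588 -0.193  0.043] [ 0.692 -0.174  0.061]
[ 94  62  21  22 185] [ 0.521 -0.094  0.078] [ 0.483 -0.122  0.03 ] [ 0.545 -0.061  0.103]
[ 15 103  22  21 193] [0.401 0.154 0.077] [0.367 0.116 0.03 ] [0.427 0.177 0.106]
[ 97 109  38  26 822] [ 0.362 -0.129  0.072] [ 0.327 -0.18   0.061] [ 0.404 -0.066  0.084]
```

View pics/crop.png

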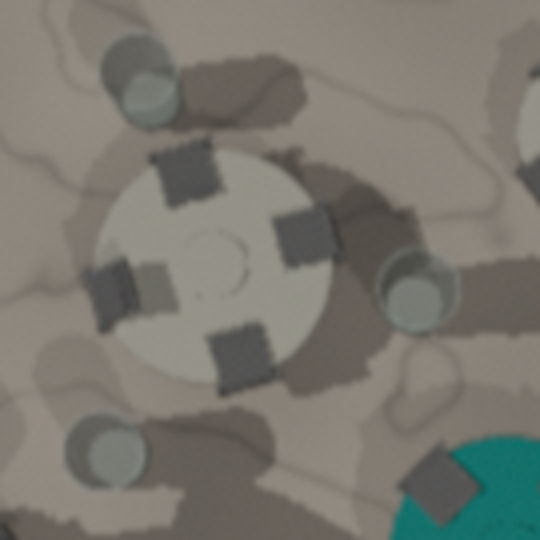

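The open clip is the left one in the image (top crop pixel (115,295)), hinged towards +y and slightly -x. The other three lie flat.

```bash
python3 - <<'E'
from h import *
z=np.load('top.npz');im,W=z['im'],z['W']
c=calibration('top');T=np.array(c['pose'])
def ray(u,v,h):
    d=T[:3,:3]@np.array([(u-c['cx'])/c['fx'],-(v-c['cy'])/c['fy'],-1]);return T[:3,3]+d*(h-T[2,3])/d[2]
dark=((im.max(-1)<100)&(W[...,2]>.06)).astype(np.uint8)
n,l,s,ce=cv2.connectedComponentsWithStats(dark)
P=[]
for k in range(1,n):
    x,y=ce[k]
    if s[k,4]>40 and 190<x<265 and 140<y<210:
        q=W[l==k];g=ray(x,y,.076);print(s[k],ce[k].round(1),'ray',g.round(4),'z',np.nanpercentile(q[:,2],[5,50,95]).round(4));P.append((g,q))
P.sort(key=lambda a:-a[0][0])
ctr=(P[0][0]+P[-1][0])[:2]/2
d=P[0][0][:2]-P[-1][0][:2];d/=np.linalg.norm(d);u=np.array([-d[1],d[0]]);u*=np.sign(u[1])
print('ctr',ctr,'u',u,'sep',np.linalg.norm((P[0][0]-P[-1][0])[:2]))
q=max(P,key=lambda a:a[0][1])[1]
r=(q[:,:2]-ctr)@u;t=(q[:,:2]-ctr)@np.array([-u[1],u[0]])
ok=(abs(t)<.03)&(r>.055)&(r<.1)&(q[:,2]>.07);f=np.polyfit(r[ok],q[ok,2],1)
print('plane',f,np.arctan(-f[0]),np.polyval(f,.094),'t',np.percentile(t[ok],[2,98]),'r',np.percentile(r[ok],[2,98]))
th=np.arctan(-f[0])
E_=np.r_[ctr+u*(.094-.042*np.cos(th)),.076+.042*np.sin(th)];print('edge',E_)
o=get_obs();Rt=R.from_rotvec(o['tool_rot']).as_matrix()
print('tool axes cols',Rt.round(3).tolist());
print('hold shift cm',100*Rt.T@(E_+[0,0,.045]-o['tool_pos']), 'u in tool',Rt.T@np.r_[u,0])
E
```

```text
[212 144  18  18 193] [221.5 152.5] ray [0.6135 0.0822 0.076 ] z [0.0697 0.0752 0.0799]
[244 160  17  17 192] [252.  168.7] ray [ 0.5605 -0.0108  0.076 ] z [0.0706 0.0754 0.0802]
[196 175  15  18 166] [202.8 182.9] ray [0.5205 0.1405 0.076 ] z [0.0702 0.0886 0.1028]
[228 191  17  18 206] [235.5 199.6] ray [0.4667 0.0415 0.076 ] z [0.0695 0.0754 0.08  ]
ctr [0.54013699 0.06188171] u [-0.2671982   0.96364159] sep 0.15231688263384663
plane [-0.76405237  0.15024619] 0.6524341299495466 0.07842526610151324 t [-0.02064377  0.02023966] r [0.06314811 0.09733045]
edge [0.52393772 0.12030388 0.10149914]
tool axes cols [[-0.895, 0.446, -0.001], [0.446, 0.895, -0.002], [0.0, -0.002, -1.0]]
hold shift cm [-41.55219816 -28.31380861  10.28051812] u in tool [ 0.66855467  0.74366197 -0.00123599]
```

Call:
arm_command(plan=[[[-1,-0.7,0,0,0,0],[-3,-2,0,0,0,0],[-6,-4,0,0,0,0],[-9,-6,0,0,0,0],[-12,-8,0,0,0,0],[-15,-10,0,0,0,0],[-18,-12,0,0,0,0],[-21,-14,0,0,0,0],[-24,-16,0,0,0,0],[-27,-18.5,0,0,0,0],[-30,-20.5,0,0,0,0],[-32,-22,0,0,0,0]]], gripper=1)

```text
t: 1.1
tool_pos: [0.4677, 0.2166, 0.2498]
tool_rot: [0.722, 3.057, -0.002]
contact_force: [0.7, 0.1, -0.1]
opening: -0.0001
grip_force: 0.0
```

Call:
arm_command(plan=[[[-2,-1.4,0,0,0,0],[-4,-2.8,0,0,0,0],[-6,-4,0,0,0,0],[-8,-5.3,0,0,0,0],[-9,-6,0,0,0,0],[-9.5,-6.3,1,0,0,0],[-9.5,-6.3,3,0,0,0],[-9.5,-6.3,5,0,0,0],[-9.5,-6.3,6,0,0,0],[-9.5,-6.3,7,0,0,0],[-9.5,-6.3,7.5,0,0,0],[-9.5,-6.3,7.5,0,0,0]]])

```text
t: 2.1
tool_pos: [0.5231, 0.1216, 0.1737]
tool_rot: [-0.718, -3.056, 0.001]
contact_force: [-0.2, 0.5, -0.9]
opening: 0.0001
grip_force: 0.0
```

```bash
python3 - <<'E'
from h import *
o=get_obs();print(o['t'],o['tool_pos'],o['tool_rot'],o['contact_force'],o['opening'])
Rt=R.from_rotvec(o['tool_rot']).as_matrix()
print(100*Rt.T@(np.array([.5239,.1203,.1465])-o['tool_pos']))
im,d,W=cloud('wrist');im2,_=get_image('scene')
cv2.imwrite('pics/w1.png',np.hstack([im[:, :400],cv2.resize(im2[120:260,200:380],(400,384))]))
E
```

```text
2.1 [0.52307205 0.12155174 0.17367685] [-7.17510461e-01 -3.05640443e+00  9.73308973e-04] [-0.23174462  0.45529647 -0.94437581] 0.00010350946793755448
[-0.13501116 -0.07231188  2.71751312]
```

View pics/w1.png

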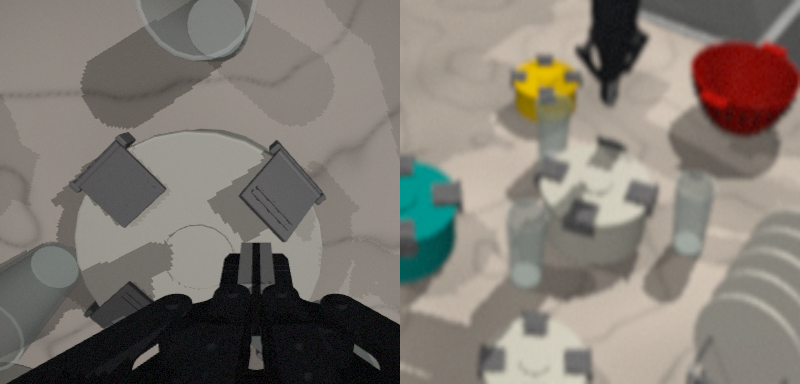

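The wrist half of the picture shows the raised clip at about (285,190) with its shadow to the left. The scene half shows the fingertips at (610,95), above the raised clip at (605,148). I check this by projecting the estimated edge into both views, and refine it from the wrist depth.

```bash
python3 - <<'E'
from h import *
def proj(c,p):
    T=np.array(c['pose']);q=T[:3,:3].T@(np.array(p)-T[:3,3]);return np.array([c['cx']+c['fx']*q[0]/-q[2],c['cy']-c['fy']*q[1]/-q[2]]).round(1)
E_=np.array([.5239,.1203,.1015]);o=get_obs();tip=o['tool_pos']-[0,0,.019]
for n in('wrist','scene'):
    c=calibration(n);print(n,'edge',proj(c,E_),'tip',proj(c,tip),'ctr',proj(c,[.5401,.0619,.07]),'cam',np.array(c['pose'])[:3,3].round(3))
im,d,W=cloud('wrist')
for (x,y) in[(120,180),(250,195),(285,235),(320,190),(275,150),(285,190),(120,305),(200,255)]:print((x,y),W[y,x].round(4))
ctr=np.array([.5401,.0619]);u=np.array([-.2672,.9636])
q=W.reshape(-1,3);r=(q[:,:2]-ctr)@u;t=(q[:,:2]-ctr)@[-u[1],u[0]]
ok=(abs(t)<.019)&(r>.055)&(r<.092)&(q[:,2]>.07)&(q[:,2]<.115)&(im.reshape(-1,3).max(1)<130)
print(ok.sum(),np.polyfit(r[ok],q[ok,2],1),q[ok].max(0),r[ok].min(),np.percentile(q[ok,2],[2,50,98]))
v,x=np.divmod(np.where(ok)[0],512);print('px',x.min(),x.max(),v.min(),v.max())
E
```

```text
wrist edge [253.7 216.1] tip [255.9 258.7] ctr [193.1 251.7] cam [0.455 0.155 0.299]
scene edge [292.4 170.5] tip [293.7 157.5] ctr [287.2 186.3] cam [ 1.053 -0.836  0.794]
(120, 180) [0.4693 0.0468 0.0762]
(250, 195) [0.5111 0.1242 0.1001]
(285, 235) [0.5444 0.1322 0.1008]
(320, 190) [0.5379 0.165  0.0702]
(275, 150) [0.4976 0.149  0.0749]
(285, 190) [0.5219 0.1439 0.0866]
(120, 305) [ 0.5525 -0.0079  0.0757]
(200, 255) [0.5437 0.0662 0.0727]
3011 [-0.63134913  0.13948479] [0.54150979 0.15534335 0.10344924] 0.05505291766216315 [0.07041488 0.09147724 0.10184295]
px 230 307 154 233
```

The raised clip is confirmed, with its edge near (0.526, 0.125, 0.101). I lower to the pointing height and hold there.

Call:
arm_command(plan=[[[-0.1,0.3,0.5,0,0,0],[-0.1,0.3,1,0,0,0],[-0.1,0.3,1.5,0,0,0],[-0.1,0.3,2,0,0,0],[-0.1,0.3,2.5,0,0,0],[-0.1,0.3,2.8,0,0,0],[-0.1,0.3,2.8,0,0,0],[-0.1,0.3,2.8,0,0,0],[-0.1,0.3,2.8,0,0,0],[-0.1,0.3,2.8,0,0,0],[-0.1,0.3,2.8,0,0,0],[-0.1,0.3,2.8,0,0,0]]])

```text
t: 3.25
tool_pos: [0.5263, 0.1235, 0.1473]
tool_rot: [0.719, 3.058, 0.0]
contact_force: [-0.5, -1.1, 0.4]
opening: -0.0004
grip_force: 0.0
```

Call:
arm_command(plan=[[[0,0,0,0,0,0],[0,0,0,0,0,0],[0,0,0,0,0,0],[0,0,0,0,0,0],[0,0,0,0,0,0],[0,0,0,0,0,0],[0,0,0,0,0,0],[0,0,0,0,0,0],[0,0,0,0,0,0],[0,0,0,0,0,0],[0,0,0,0,0,0],[0,0,0,0,0,0]]])

```text
t: 4.25
tool_pos: [0.5261, 0.1235, 0.147]
tool_rot: [-0.719, -3.058, 0.0]
contact_force: [0.6, -0.9, -0.5]
opening: 0.0001
grip_force: 0.0
```

Call:
arm_command(plan=[[[0,0,0,0,0,0],[0,0,0,0,0,0],[0,0,0,0,0,0],[0,0,0,0,0,0],[0,0,0,0,0,0],[0,0,0,0,0,0],[0,0,0,0,0,0],[0,0,0,0,0,0],[0,0,0,0,0,0],[0,0,0,0,0,0],[0,0,0,0,0,0],[0,0,0,0,0,0]]])

```text
t: 5.25
tool_pos: [0.5261, 0.1235, 0.147]
tool_rot: [0.719, 3.058, 0.0]
contact_force: [-0.2, -0.2, -0.6]
opening: -0.0002
grip_force: 0.0
```

Call:
arm_command(plan=[[[0.3,0.3,0,0,0,0],[0.5,0.6,0.3,0,0,0],[0.5,0.6,0.7,0,0,0],[0.5,0.6,1.1,0,0,0],[0.5,0.6,1.5,0,0,0],[0.5,0.6,1.9,0,0,0],[0.5,0.6,2.3,0,0,0],[0.5,0.6,2.7,0,0,0],[0.5,0.6,3.0,0,0,0],[0.5,0.6,3.3,0,0,0],[0.5,0.6,3.6,0,0,0],[0.5,0.6,3.8,0,0,0]]])

```text
t: 6.25
tool_pos: [0.5243, 0.1312, 0.1086]
tool_rot: [-0.719, -3.058, -0.0]
contact_force: [1.2, -0.5, 2.2]
opening: 0.0006
grip_force: 0.4
```

Call:
arm_command(plan=[[[0,0,0.1,0,0,0],[0,0,0.2,0,0,0],[0,0,0.3,0,0,0],[0,0,0.4,0,0,0],[0,0,0.5,0,0,0],[0,0,0.6,0,0,0],[0,0,0.7,0,0,0],[0,0,0.8,0,0,0],[0,0,0.9,0,0,0],[0,0,1.0,0,0,0],[0,0,1.0,0,0,0],[0,0,1.0,0,0,0]]])

```text
t: 7.25
tool_pos: [0.5242, 0.1311, 0.0988]
tool_rot: [-0.719, -3.058, -0.0]
contact_force: [0.1, -0.3, -0.6]
opening: -0.0002
grip_force: 0.1
```

Call:
arm_command(plan=[[[0,0,0.1,0,0,0],[0,0,0.2,0,0,0],[0,0,0.2,0,0,0],[0,0,0.3,0,0,0],[0,0,0.3,0,0,0],[0,0,0.3,0,0,0]]])

```text
t: 7.75
tool_pos: [0.5243, 0.1311, 0.0959]
tool_rot: [-0.719, -3.058, -0.0]
contact_force: [-0.0, -0.3, 0.2]
opening: 0.0003
grip_force: 0.1
```

```bash
python3 - <<'E'
from h import *
o=get_obs();print(o['t'],o['tool_pos'],o['contact_force'])
im,_=get_image('wrist');im2,_=get_image('scene')
cv2.imwrite('pics/w2.png',np.hstack([im[:, :400],cv2.resize(im2[120:260,200:380],(400,384))]))
E
```

```text
7.75 [0.52425324 0.13113081 0.09586981] [-0.0244442  -0.34646132  0.24735541]
```

View pics/w2.png

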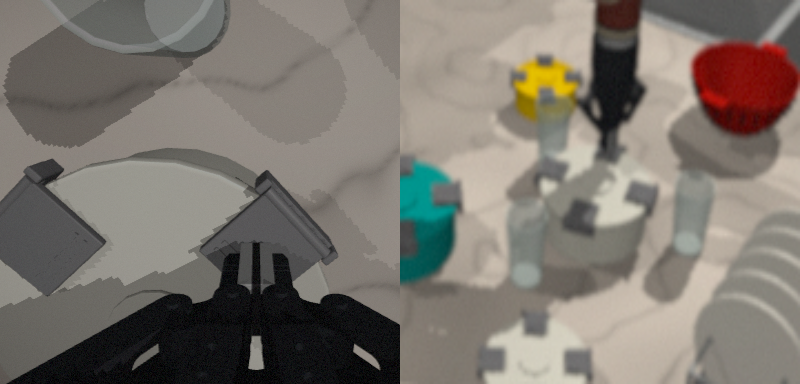

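The fingertips (wrist pixel (255,245)) rest on the clip, which is now nearly flat. I keep pressing gently until the force rises.

Call:
arm_command(plan=[[[0,0,0.1,0,0,0],[0,0,0.1,0,0,0],[0,0,0.1,0,0,0]]])

```text
t: 8.1
tool_pos: [0.5243, 0.1311, 0.0949]
tool_rot: [-0.719, -3.058, -0.0]
contact_force: [-0.7, -0.3, 0.5]
opening: -0.0002
grip_force: 0.0
```

Call:
arm_command(plan=[[[0,0,0.1,0,0,0],[0,0,0.1,0,0,0],[0,0,0.1,0,0,0]]])

```text
t: 8.35
tool_pos: [0.5244, 0.1311, 0.0947]
tool_rot: [-0.719, -3.058, 0.0]
contact_force: [-3.7, -1.1, 5.5]
opening: -0.0002
grip_force: 2.7
```

The clip is down on its stop: the tip is at 0.0757 m and the force has risen to 5.5 N. I press slightly more, hold, then lift clear.

Call:
arm_command(plan=[[[0,0,0.05,0,0,0],[0,0,0.05,0,0,0],[0,0,0.05,0,0,0],[0,0,0.05,0,0,0],[0,0,0.05,0,0,0]]])

```text
t: 8.77
tool_pos: [0.5244, 0.1312, 0.0946]
tool_rot: [-0.719, -3.058, 0.0]
contact_force: [-4.3, -1.3, 7.9]
opening: 0.0002
grip_force: 3.8
```

Call:
arm_command(plan=[[[0,0,-0.3,0,0,0],[0,0,-1,0,0,0],[0,0,-2,0,0,0],[0,0,-4,0,0,0],[0,0,-6,0,0,0],[0,0,-8,0,0,0],[0,0,-10,0,0,0],[0,0,-12,0,0,0],[0,0,-14,0,0,0],[0,0,-15,0,0,0],[0,0,-15,0,0,0],[0,0,-15,0,0,0]]])

```text
t: 9.77
tool_pos: [0.5245, 0.1311, 0.2439]
tool_rot: [0.719, 3.057, 0.001]
contact_force: [0.5, 0.9, -0.3]
opening: 0.0
grip_force: 0.0
```

```bash
python3 - <<'E'
from h import *
im,d,W=cloud('wrist')
ctr=np.array([.5401,.0619]);u=np.array([-.2672,.9636])
q=W.reshape(-1,3);r=(q[:,:2]-ctr)@u;t=(q[:,:2]-ctr)@[-u[1],u[0]]
ok=(abs(t)<.017)&(r>.057)&(r<.092)&(q[:,2]>.06)&(q[:,2]<.115)
print(get_obs()['tool_pos'],ok.sum(),np.polyfit(r[ok],q[ok,2],1),np.percentile(q[ok,2],[2,50,98]))
cv2.imwrite('pics/w3.png',im)
E
```

```text
[0.52389804 0.13104906 0.24252157] 1510 [-0.0096541   0.07679001] [0.07453995 0.07605854 0.07760393]
```

View pics/w3.png

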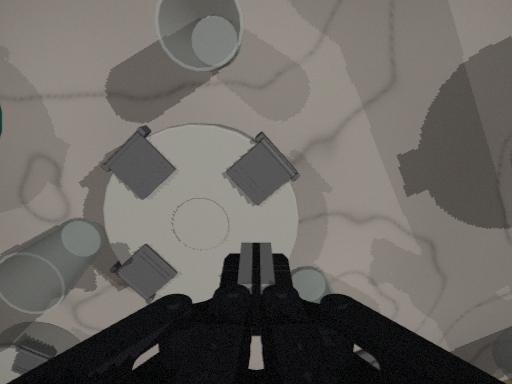

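The clip at wrist pixel (262,170) now lies flat: its slope is about 0.01 rad and its top is at 76 mm, like the others. The arm is clear, so I hand in.

```bash
python3 -c "
from station import finish_job
print(finish_job())"
```

```text
the job is handed in; nothing more can be done
None
```

I pointed out the open clip for over 2 s, then pressed it flat (slope measured at about 0.01 rad), moved the arm clear with no other contact noticed, and handed the job in; no verdict was returned.

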